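# Stack the filter discs on the photo stage and hold the reflector at the pointer

## Task

Set up the shot on the photo stage: lay the white diffuser disc flat on the ring in the middle of the round stage plate, then the amber filter disc squarely on top of it. Then take the reflector wing by its blue grip bar, swing it up until it lines up with the red pointer and finish while still holding it there: it falls back if let go, so do not release it. Leave the red pointer as it is set, and do not disturb the bottle, tip box and tube rack.

Things in the scene. Friction and masses are not known exactly. Their poses are not given: they have to be found in the camera images.
- stage_center (a point): centre of the top of the round white stage plate (90 mm across, top 40 mm above the bench, printed with a thin black ring 55 mm across). It sits on a white base 200 x 150 x 30 mm fixed to the bench. Axes of the stand: x along the reflector's hinge (away from the robot at yaw 0), y from the stage to the hinge and reflector, z up. Place and yaw vary
- hinge (a point): middle of the reflector's hinge axis, 85 mm in +y of the stage centre and 10 mm above the stage top (50 mm above the bench). Axes as for the stand; the hinge axis is this x axis. It does not move
- reflector_grip (a point): centre of the blue grip bar (12 mm thick, 104 mm long) of the reflector, parallel to the hinge, 170 mm from it. The wing: aluminium panel 150 mm along the hinge, 4 mm thick, 10 to 120 mm from the hinge; two struts in its plane carry the bar, leaving a clear window of 44 mm (edge to bar) x 92 mm. Starts level, bar 50 mm above the bare bench. y: hinge to bar; x: along the bar
- reflector (a joint): angle of the reflector wing in rad: 0 lying level (start), growing as the bar swings up about the hinge towards the stage, stop at 1.45. It weighs about 0.4 kg, turns freely and falls back to 0 when let go
- pointer (a joint): angle of the red pointer in rad, measured about the same axis and from the same zero as the reflector: the reflector lines up with it when the two values are equal. Set anywhere from 0.5 to 1.0; stiff, it stays unless pushed
- pointer_tip (a point): tip of the red pointer: a thin red arm 110 mm long on the hinge axis, 102 mm from the hinge's middle towards +x of the stand (the far end of the hinge), in front of a scale arc. y of this point runs along the pointer from the hinge to the tip
- white_disc_center (a point): centre (half-way up) of the white diffuser disc: 50 mm in diameter, 14 mm thick, blue rim and white face, about 65 g, lying flat on the bench at the start
- amber_disc_center (a point): centre (half-way up) of the amber filter disc: 50 mm in diameter, 14 mm thick, black rim and orange face, about 65 g, lying flat on the bench at the start
- bottle: bystander: reagent bottle with a blue cap, 72 mm across, 160 mm high; origin at the centre of its underside
- tip_box: bystander: blue box of yellow pipette tips, 75 x 115 x 57 mm; origin at the centre of its underside
- tube_rack: bystander: green tube rack, 70 x 150 x 51 mm; origin at the centre of its underside

How it is judged:
On the way, in this order (a step that is already met when the one before it is completed fails the run):
1. the white disc lies flat and centred on the stage plate, let go (horizontal distance between white_disc_center and stage_center below 0.007 m and z of white_disc_center in the frame of stage_center between 0.004 and 0.01 m and angle between white_disc_center's own z axis and vertical below 0.06 rad and contact force between each of the arm, the fingers and white_disc below 0.1 N), for 0.2 s.
2. the amber disc lies flat and centred on the white one, let go (horizontal distance between white_disc_center and stage_center below 0.007 m and z of white_disc_center in the frame of stage_center between 0.004 and 0.01 m and angle between each of white_disc_center, amber_disc_center's own z axis and vertical below 0.06 rad and horizontal distance between amber_disc_center and white_disc_center below 0.007 m and z of amber_disc_center in the frame of stage_center between 0.018 and 0.024 m and horizontal distance between amber_disc_center and stage_center below 0.009 m and contact force between each of the arm, the fingers and amber_disc below 0.1 N), for 0.2 s.
3. the reflector is lined up with the red pointer, held by the fingers (angle between the y axis of reflector_grip and the y axis of pointer_tip, either way round below 0.07 rad and contact force between the fingers and reflector above 0.3 N and velocity of joint reflector between -0.2 and 0.2 rad/s), for 0.2 s.
At the end, for the whole second after the job is handed in: The fingers hold the reflector still within 0.07 rad (4 degrees) of the red pointer, contact over 0.3 N; the white disc lies flat on the stage within 7 mm of its centre, the amber disc flat on it within 7 mm (9 mm of the stage centre), both let go; nothing else holds the reflector up (all of step 2 and angle between the y axis of reflector_grip and the y axis of pointer_tip, either way round below 0.07 rad and contact force between the fingers and reflector above 0.3 N and velocity of joint reflector between -0.1 and 0.1 rad/s and contact force between each of the arm, the fingers, reflector and white_disc below 0.1 N and contact force between reflector and amber_disc below 0.1 N and contact force between reflector and bottle below 0.1 N and contact force between reflector and tip_box below 0.1 N and contact force between reflector and tube_rack below 0.1 N); the arm keeps its last pose, push and grip.
It fails at once if the red pointer is pushed away from its setting (tip moved over 8 mm) (distance of pointer_tip from where it was at the start of the episode above 0.008 m).
It fails at once if the bottle is shifted over 20 mm or tipped (distance of bottle from where it was at the start of the episode above 0.02 m or angle between bottle's own z axis and vertical above 0.3 rad).
It fails at once if the tip box is shifted over 20 mm or tipped (distance of tip_box from where it was at the start of the episode above 0.02 m or angle between tip_box's own z axis and vertical above 0.3 rad).
It fails at once if the tube rack is shifted over 20 mm or tipped (distance of tube_rack from where it was at the start of the episode above 0.02 m or angle between tube_rack's own z axis and vertical above 0.3 rad).
It also fails if it takes over 72 s, if anything falls off the work surface, if the arm or the gripper's body presses on something with over 40 N, if the wrist force passes 120 N, or if a joint passes its speed limit or range.

## Robot

A 6-joint arm with a two-finger parallel gripper is mounted at the origin on the work surface. World frame = base frame: x ahead of the robot, y to its left, z up, the work surface at z = 0. Lengths are in m, angles in rad, forces in N, time in s.
With the tool pointing down it reaches from about 0.35 to 0.775 m from the base axis. Payload 5.5 kg.
Tool frame: the origin (TCP) lies on the centre line of the jaws, within the pads' length; the fingertips stand 22 mm ahead of it and the grasp point (between the pads) lies 3 mm ahead of it; z points along the fingers, y is the line along which they close (so a half turn about z gives the same grasp; the last joint's range is limited). The gripper opens to 85 mm and grips with 20 to 120 N. Pads are 22 mm wide; open, the fingers measure 114 mm over their backs; the gripper's body (76 mm by 85 mm) begins 54 mm behind the grasp point. The pads swing forward as they close: fully open they stand 13 mm farther back than shut.
Start: joints at [-1.344, 0.313, 0.046, 1.304, 0, 1.431], TCP at [0.206, -0.537, 0.253] pointing down, gripper open.
Joint ranges: [-2.76, 2.76], [-0.86, 1.69], [-1.03, 1.26], [-2.2, 2.34], [-1.47, 1.5], [-3.14, 3.14]. Speed limits (rad/s): [2.57, 2.57, 3.14, 3.14, 3.14, 3.14].

## Interface

Orientations are given as a unit quaternion [w, x, y, z].
In Python, from cell import arm gives the robot as it stands.
- The arm moves only by the tool move_arm, never from a script. Its argument "series" is one flat list of numbers, 4 for each row, row after row: the shift along the tool's x, y, z in m, then the turn about the tool's z in rad. A call has 1 to 20 rows; each row shifts and turns the commanded pose from where the row before left it, along the tool's axes as they then stand; what a row does not reach is not made up. A row lasts 1/12 s, in which the tool goes at most 41.7 mm and 7.16 degrees, less where a joint would pass 70% of its speed; a pose out of reach is approached as far as the arm can. A call is refused whole if a number of a shift passes 0.0417 or a number of a turn 0.125, either way. A call with a gripper value outside its range is refused whole. "gripper" is the closure, from 0 (fully open) to 1 (shut), set as the call begins (left out, the last holds). The fingers move at their own pace and stop on an object; "newtons" is the grip in N (left out, the last holds). Time passes only in rows, so rows that do not move let the fingers close. It gives the time, the measured TCP pose, the force, the opening and the grip force at its end, in the units of the state.
- arm.read_state(): the state, without advancing time (a new reading comes with each control period).
- arm.capture(name): name is "scene" or "side" or "wrist"; returns the picture (480x640x3 uint8, red, green, blue); there is no depth.
- arm.camera_params(name): a dict with "fx", "fy", "cx", "cy" (pixels), "distortion" ([k1, k2, p1, p2, k3] as OpenCV has them; the pictures are not rectified), "position" and "orientation" of the camera in the world; the wrist camera has in their place "hand_eye" (4x4, takes a point from camera to tool coordinates, whose origin is the TCP and whose axes are the flange's). Camera axes: x right, y up, looking along -z (the intrinsics and any distortion apply to the point x, -y, -z); pixel columns grow to the right and rows downward; lengths in m; the calibration is good to about 2 mm. A picture is of the moment at which its call begins: read the wrist's pose just before it. camera_params takes no time and is no camera call.
- arm.close_job(): hands the job in; it is judged then, once.
The state is a dict: "time": time; "qpos": joint angles; "qvel": joint speeds; "joint_torque": joint torques, N m; "position": TCP position; "ee_rot": TCP orientation; "contact_force": force on the tool from outside, world axes, zero at the start; "ft_torque": the same for the moment, N m; "finger_gap": finger opening in m; "finger_force": force on a finger pad.
Only numpy, scipy, OpenCV 4.12 (cv2) and the standard library are available. Lean on these libraries where they do the work, as an engineer would, in place of code of your own. Each camera call takes 0.05 s, during which the arm holds its last target. There are 200 camera calls.

## Working session

There is one attempt and no reset: what is moved stays moved. The work goes in short steps, Python scripts to look and compute and a tool call to move; the robot and the scene stay as the last step left them, time stands still between calls to the robot, and variables do not carry over. Pictures are saved under pics/ and viewed, at most 10 in all, crops included, and the job is handed in when it is done.

Besides the shell and the picture viewer there is one more tool, called by a JSON object that holds its "method" and its "body". move_arm: Moves the arm, as the interface text tells. Its arguments: {"type":"object","properties":{"series":{"type":"array","items":{"type":"number"}},"gripper":{"type":"number"},"newtons":{"type":"number"}},"required":["series"]}

```bash
mkdir -p pics
cat > h.py <<'E'
import numpy as np, cv2
from cell import arm
from scipy.spatial.transform import Rotation as R
def q2R(q): return R.from_quat([q[1],q[2],q[3],q[0]]).as_matrix()
def cam(name):
    p=arm.camera_params(name); K=np.array([[p['fx'],0,p['cx']],[0,p['fy'],p['cy']],[0,0,1.]])
    D=np.array(p['distortion'],float)
    if 'hand_eye' in p:
        s=arm.read_state(); H=np.array(p['hand_eye']); Rt=q2R(s['ee_rot'])
        return K,D,Rt@H[:3,:3],Rt@H[:3,3]+np.array(s['position'])
    return K,D,q2R(p['orientation']),np.array(p['position'])
def rays(c,px):
    K,D,Rm,t=c; u=cv2.undistortPoints(np.array(px,float).reshape(-1,1,2),K,D).reshape(-1,2)
    return np.c_[u[:,0],-u[:,1],-np.ones(len(u))]@Rm.T
def plane(c,px,z):
    d=rays(c,px); t=c[3]; return t+d*((z-t[2])/d[:,2])[:,None]
def proj(c,P):
    K,D,Rm,t=c; q=(np.atleast_2d(P)-t)@Rm; q=q*[1,-1,-1]
    return cv2.projectPoints(q,np.zeros(3),np.zeros(3),K,D)[0].reshape(-1,2)
def tri(c1,p1,c2,p2):
    A=np.zeros((3,3));b=np.zeros(3)
    for c,p in((c1,p1),(c2,p2)):
        d=rays(c,[p])[0];d/=np.linalg.norm(d);M=np.eye(3)-np.outer(d,d);A+=M;b+=M@c[3]
    return np.linalg.solve(A,b)
def shot(name,f):
    c=cam(name); im=arm.capture(name); cv2.imwrite('pics/'+f+'.png',im[:,:,::-1]); return c,im
E
python3 - <<'E'
from h import *
for n in('scene','side'):
    c,im=shot(n,n+'0'); print(n,c[3],-c[2][:,2])
s=arm.read_state();print(s['position'],s['ee_rot'],arm.camera_params('wrist')['hand_eye'])
E
```

```text
scene [ 1.48604755 -0.65688895  0.78450329] [-0.68268384  0.48108215 -0.55000249]
side [ 0.42274484 -1.27787741  0.85807422] [ 0.08640692  0.83537719 -0.54284324]
[ 0.20606769 -0.53631649  0.25244901] [-8.81746589e-04  9.83229814e-01  1.82368720e-01 -6.79746001e-05] [[ 1.50306028e-04  9.58539985e-01  2.84958023e-01  7.33632998e-02]
 [ 9.99999964e-01 -8.03897401e-05 -2.57052747e-04 -3.90437022e-05]
 [-2.23487634e-04  2.84958051e-01 -9.58539962e-01 -1.20817509e-01]
 [ 0.00000000e+00  0.00000000e+00  0.00000000e+00  1.00000000e+00]]
```

View pics/scene0.png

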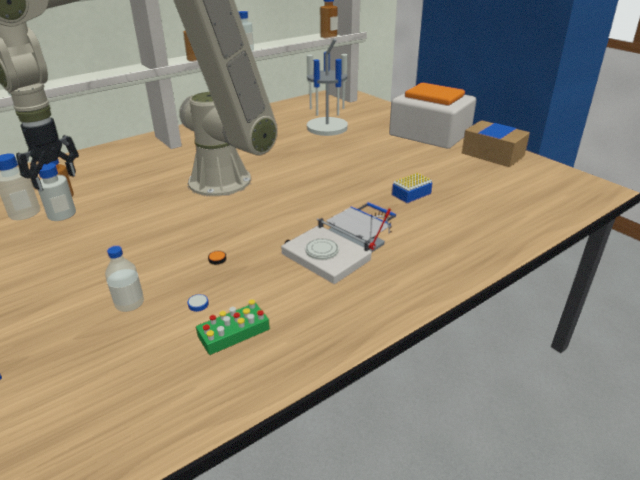

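View pics/side0.png

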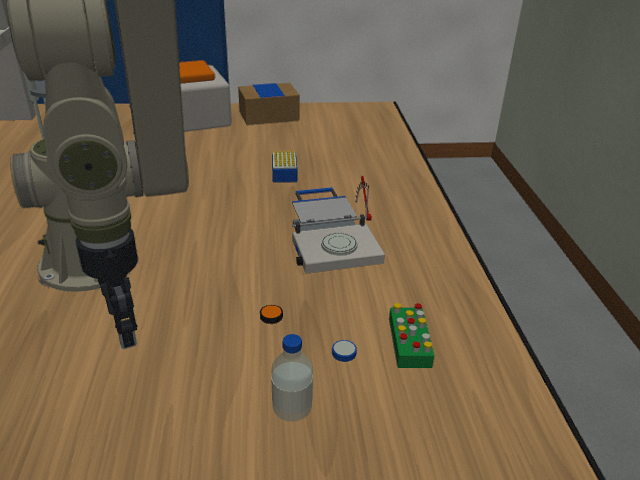

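Both views show the discs (scene: white 198,302, amber 217,257; side: white 344,350, amber 271,313), the stage (322,247 / 339,242) and the red pointer (372,247→389,210 / 369,217→363,178). The bottle stands right beside the white disc.

```bash
cat > m.py <<'E'
from h import *
I={}
for n in('scene','side'): I[n]=(cam(n),cv2.imread(f'pics/{n}0.png'))
def t(a,b): return tri(I['scene'][0],a,I['side'][0],b)
def blob(n,cx,cy,r,f):
    im=I[n][1].astype(int); m=f(im[:,:,2],im[:,:,1],im[:,:,0])
    yy,xx=np.nonzero(m); k=(abs(xx-cx)<r)&(abs(yy-cy)<r); return np.c_[xx[k],yy[k]]
org=lambda r,g,b:(r>180)&(g<150)&(b<80)
blu=lambda r,g,b:(b>r+50)&(b>90)
red=lambda r,g,b:(r>130)&(g<60)&(b<60)
def mid(p): return (p.min(0)+p.max(0))/2
for n,a,w in(('scene',(217,257),(198,302)),('side',(271,313),(344,350))):
    c=I[n][0]
    p=blob(n,*a,18,org); print(n,'amber',plane(c,[mid(p)],.014),len(p))
    p=blob(n,*w,17,blu); print(n,'white',plane(c,[mid(p)],.007),len(p),p.min(0),p.max(0))
    st=(322,247) if n=='scene' else (339,242); print('stage',plane(c,[st],.04))
    p=blob(n,*((379,230) if n=='scene' else (365,197)),26,red)
    print('red',p[p[:,1].argmin()],p[p[:,1].argmax()])
# base corners z=.03 
print('base',plane(I['scene'][0],[(282,249),(334,279),(371,254)],.03)); print(plane(I['side'][0],[(305,263),(382,260),(365,222)],.03))
print('bottle',plane(I['scene'][0],[(127,303)],0),plane(I['side'][0],[(292,408)],0))
print('box',plane(I['scene'][0],[(393,189),(408,201),(432,188)],0),'rack',plane(I['scene'][0],[(211,349),(269,328)],0))
E
python3 m.py
python3 - <<'E'
import cv2
a=cv2.imread('pics/scene0.png')[190:290,270:410];b=cv2.imread('pics/side0.png')[165:275,270:400]
a=cv2.resize(a,(400,300),interpolation=2);a=cv2.resize(a,(560,400));b=cv2.resize(b,(0,0),fx=4,fy=4)[:400]
import numpy as np
cv2.imwrite('pics/z.png',np.hstack([a[:, :400] if 0 else cv2.resize(a,(400,286)),cv2.resize(b,(400,286))]))
E
```

```text
scene amber [[ 0.43110423 -0.22532939  0.014     ]] 104
scene white [[ 0.5811966  -0.35526285  0.007     ]] 88 [188 299] [207 310]
stage [[0.60512106 0.00282799 0.04      ]]
red [389 209] [371 246]Traceback (most recent call last):
  File "m.py", line 14, in <module>
    p=blob(n,*a,18,org); print(n,'amber',plane(c,[mid(p)],.014),len(p))
                                                  ~~~^^^
  File "m.py", line 11, in mid
    def mid(p): return (p.min(0)+p.max(0))/2
                        ~~~~~^^^
    return umr_minimum(a, axis, None, out, keepdims, initial, where)
ValueError: zero-size array to reduction operation minimum which has no identity
```

View pics/z.png

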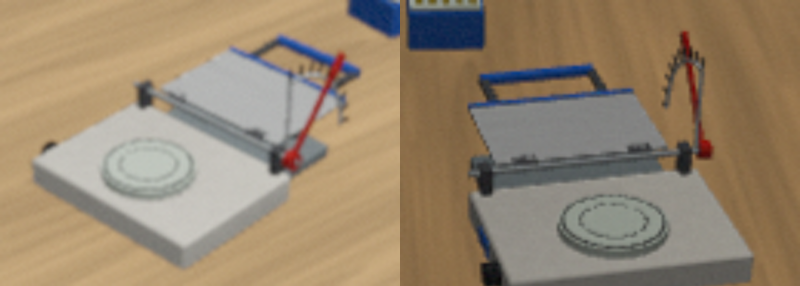

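The crops show the base, ring plate, hinge bar, the level panel with its blue grip bar behind, and the red pointer at the far (+x) end of the hinge.

```bash
sed -i 's/(r>180)&(g<150)&(b<80)/(r>140)\&(r>g+60)\&(b<60)/' m.py; python3 m.py
```

```text
scene amber [[ 0.43242277 -0.22752216  0.014     ]] 111
scene white [[ 0.5811966  -0.35526285  0.007     ]] 88 [188 299] [207 310]
stage [[0.60512106 0.00282799 0.04      ]]
red [389 209] [371 246]
side amber [[ 0.43196754 -0.23069951  0.014     ]] 185
side white [[ 0.57602869 -0.34749301  0.007     ]] 77 [332 340] [356 356]
stage [[ 0.60485715 -0.00228536  0.04      ]]
red [362 176] [368 215]
base [[ 0.53515834 -0.08006601  0.03      ]
 [ 0.72428297 -0.04991555  0.03      ]
 [ 0.69885907  0.0949166   0.03      ]]
[[ 0.51604066 -0.07421138  0.03      ]
 [ 0.70056737 -0.07177695  0.03      ]
 [ 0.68680794  0.10698311  0.03      ]]
bottle [[ 0.46253834 -0.49133496  0.        ]] [[ 4.63527650e-01 -4.91947408e-01 -1.11022302e-16]]
box [[0.42340444 0.44300471 0.        ]
 [0.51472496 0.42259412 0.        ]
 [0.4993541  0.55371429 0.        ]] rack [[ 7.27792770e-01 -3.93244605e-01  1.11022302e-16]
 [ 7.47610850e-01 -2.56330376e-01 -1.11022302e-16]]
```

{"method": "move_arm", "body": {"series": [0.0345, -0.0033, 0, 0, 0.0345, -0.0033, 0, 0, 0.0345, -0.0033, 0, 0, 0.0345, -0.0033, 0, 0, 0.0345, -0.0033, 0, 0, 0.0345, -0.0033, 0, 0, 0.0345, -0.0033, 0, 0, 0.0345, -0.0033, 0, 0, 0.0345, -0.0033, 0, 0, 0.0345, -0.0033, 0, 0, 0.0345, -0.0033, 0, 0, 0.0345, -0.0033, 0, 0, 0, 0, 0.034, 0.122, 0, 0, 0.034, 0.122, 0, 0, 0.034, 0.122, 0, 0, 0, 0, 0, 0, 0, 0, 0, 0, 0, 0], "gripper": 0, "newtons": 30}}

```text
time: 1.6
position: [0.5789, -0.3519, 0.1529]
ee_rot: [0.0, 1.0, 0.002, 0.001]
contact_force: [0.2, -0.6, 0.7]
finger_gap: 0.0856
finger_force: 0.0
```

```bash
cat >> h.py <<'E'
def circ(c,m,z,near=None,tag=''):
    "largest blob of mask -> ellipse -> world centre on plane z, mean radius"
    m=cv2.morphologyEx(m.astype(np.uint8),cv2.MORPH_CLOSE,np.ones((5,5)))
    out=[]
    for k in cv2.findContours(m,cv2.RETR_EXTERNAL,cv2.CHAIN_APPROX_NONE)[0]:
        if len(k)<40: continue
        P=plane(c,k.reshape(-1,2),z)[:,:2].astype(np.float32); (x,y),r=cv2.minEnclosingCircle(P)
        out.append((round(x,4),round(y,4),round(r,4),len(k)))
    return out
def tool(t,yaw=None):
    s=arm.read_state(); Rt=q2R(s['ee_rot']); d=np.array(t)-s['position']
    y=np.arctan2(Rt[1,0],Rt[0,0]); print('pos',np.round(s['position'],4),'yaw',round(y,4),'shift',np.round(Rt.T@d,4),'tilt',np.round(Rt[:,2],4),'t',s['time'])
E
python3 - <<'E'
from h import *
c,im=shot('wrist','w1'); i=im.astype(int)
print(circ(c,(i[:,:,2]>i[:,:,0]+50)&(i[:,:,2]>80),.007))
tool((0.578,-.351,.15)); print(proj(c,[.578,-.351,.007]))
E
```

```text
[(0.5735, -0.3524, 0.0257, 189)]
pos [ 0.5795 -0.3525  0.154 ] yaw 0.0028 shift [-0.0015 -0.0015  0.004 ] tilt [ 0.003  -0.0025 -1.    ] t 1.65
[[318.97681664 239.42161678]]
```

View pics/w1.png

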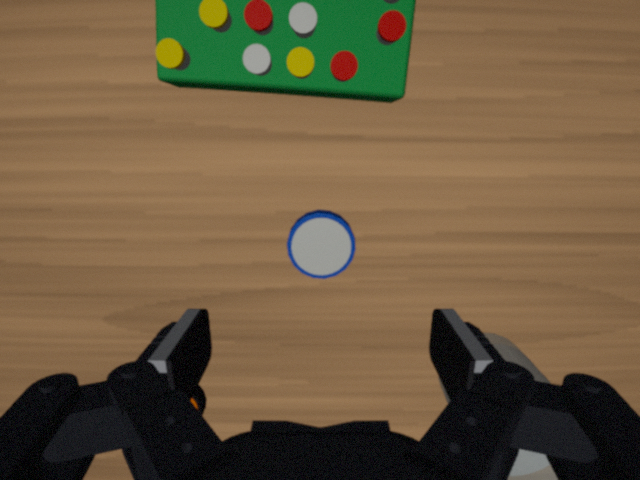

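The white disc is centred at (321,245), radius ~33 px, clear of the rack at the top and the bottle at lower right; fingers straddle column 320.

Run:
```python
from h import *
c=cam('wrist'); im=cv2.imread('pics/w1.png').astype(int)
b,g,r=im[:,:,0],im[:,:,1],im[:,:,2]
m=(r>120)&(abs(r-b)<30); m[:210]=0;m[285:]=0;m[:,:280]=0;m[:,360:]=0
print(circ(c,m,.014)); print(plane(c,[(321,247)],.014)); tool((.5735,-.3524,.022))
```

```text
[(0.5728, -0.3523, 0.024, 193)]
[[ 0.57477657 -0.35327798  0.014     ]]
pos [ 0.5795 -0.3525  0.154 ] yaw 0.0028 shift [-0.0064 -0.0004  0.132 ] tilt [ 0.003  -0.0025 -1.    ] t 1.65
```

{"method": "move_arm", "body": {"series": [-0.0065, 0, 0.03, 0, 0, 0, 0.03, 0, 0, 0, 0.03, 0, 0, 0, 0.02, 0, 0, 0, 0.01, 0, 0, 0, 0.008, 0, 0, 0, 0, 0, 0, 0, 0, 0]}}

```text
time: 2.32
position: [0.573, -0.3523, 0.0251]
ee_rot: [0.001, 1.0, 0.001, 0.001]
contact_force: [0.9, -0.3, 0.9]
finger_gap: 0.0853
finger_force: 0.0
```

{"method": "move_arm", "body": {"series": [0, 0, 0, 0, 0, 0, 0, 0, 0, 0, 0, 0, 0, 0, 0, 0, 0, 0, 0, 0, 0, 0, 0, 0, 0, 0, 0, 0, 0, 0, 0, 0], "gripper": 1}}

```text
time: 2.98
position: [0.5727, -0.3519, 0.025]
ee_rot: [0.001, 1.0, 0.0, 0.001]
contact_force: [-0.2, 1.2, 4.9]
finger_gap: 0.0486
finger_force: 30.4
```

{"method": "move_arm", "body": {"series": [0, 0, -0.01, 0, 0, 0, -0.03, 0, 0, 0, -0.04, 0, 0, 0, -0.04, 0, 0, 0, -0.04, 0, 0, 0, -0.02, 0, -0.0048, -0.0342, 0, 0, -0.0048, -0.0342, 0, 0, -0.0048, -0.0342, 0, 0, -0.0048, -0.0342, 0, 0, -0.0048, -0.0342, 0, 0, -0.0048, -0.0342, 0, 0, -0.0048, -0.0342, 0, 0, -0.0048, -0.0342, 0, 0, -0.0048, -0.0342, 0, 0, -0.0048, -0.0342, 0, 0, 0, 0, 0, -0.083, 0, 0, 0, -0.082, 0, 0, 0, 0, 0, 0, 0, 0]}}

```text
time: 4.65
position: [0.5237, -0.0092, 0.2038]
ee_rot: [0.0, 0.997, 0.082, 0.0]
contact_force: [-0.9, 0.2, -1.1]
finger_gap: 0.0482
finger_force: 31.4
```

Run:
```python
from h import *
c,im=shot('wrist','w2'); tool((.605,0,.065)); print(proj(c,[.605,0,.04]))
```

```text
pos [ 0.5237 -0.0095  0.2037] yaw 0.1634 shift [0.0817 0.0038 0.1387] tilt [ 4.e-04 -2.e-04 -1.e+00] t 4.7
[[325.92859341 122.89399744]]
```

View pics/w2.png

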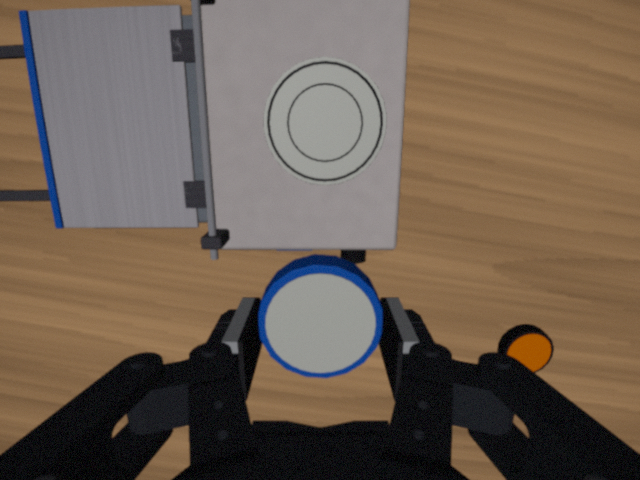

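The ring is at about (325,121), the held white disc's face at (321,320), the base edges run parallel to the tool axes, so yaw ≈ 0.165 is right; the amber disc is at (528,350).

Run:
```python
from h import *
c=cam('wrist'); im=cv2.imread('pics/w2.png'); g=cv2.cvtColor(im,cv2.COLOR_BGR2GRAY)
m=np.zeros_like(g); m[60:185,266:385]=(g[60:185,266:385]<95)
for k in cv2.findContours(m,cv2.RETR_LIST,cv2.CHAIN_APPROX_NONE)[0]:
    if len(k)>60:
        P=plane(c,k.reshape(-1,2),.04)[:,:2].astype(np.float32); print('ring',cv2.fitEllipse(P),len(k))
b,gg,r=[im[:,:,i].astype(int) for i in range(3)]
m=((r>110)&(abs(r-b)<30)).astype(np.uint8); m[:265]=0;m[380:]=0;m[:,:262]=0;m[:,382:]=0
s=arm.read_state()['position'];Rt=q2R(arm.read_state()['ee_rot'])
for k in cv2.findContours(m,cv2.RETR_EXTERNAL,cv2.CHAIN_APPROX_NONE)[0]:
    if len(k)>100:
        P=plane(c,k.reshape(-1,2),s[2]-.011); e=cv2.fitEllipse(P[:,:2].astype(np.float32)); print('disc',e, Rt.T@(np.array([*e[0],s[2]-.011])-s))
```

```text
ring ((0.6047710180282593, 0.0006136000156402588), (0.08106251060962677, 0.08115004748106003), 16.219097137451172) 322
ring ((0.6048451662063599, 0.0005901092663407326), (0.0826377421617508, 0.08270083367824554), 9.862296104431152) 331
disc ((0.5254461169242859, -0.009036942385137081), (0.04263298586010933, 0.04290328174829483), 99.57398986816406) [ 0.00178335 -0.00019968  0.01100059]
```

Run:
```python
from h import *
print(arm.camera_params('wrist')); c=cam('wrist'); s=arm.read_state(); print(s['position'])
print(plane(c,[(265,121),(384,121),(288,121),(362,121)],.04),plane(c,[(205,122),(402,122)],.03)); print(plane(c,[(260,318),(382,318)],s['position'][2]-.014))
```

```text
{'fx': 375.24060553671393, 'fy': 375.24060553671393, 'cx': 320.01654392664807, 'cy': 245.8178323110337, 'distortion': array([-0.04842248,  0.        ,  0.        ,  0.        ,  0.        ]), 'hand_eye': array([[ 1.52268211e-04,  9.58558596e-01,  2.84895411e-01,
         7.33326009e-02],
       [ 9.99999903e-01, -2.81745456e-05, -4.39674486e-04,
        -2.62361792e-04],
       [-4.13426959e-04,  2.84895451e-01, -9.58558507e-01,
        -1.20817498e-01],
       [ 0.00000000e+00,  0.00000000e+00,  0.00000000e+00,
         1.00000000e+00]])}
[ 0.52371471 -0.00952216  0.20367421]
[[ 0.59922299  0.04340779  0.04      ]
 [ 0.61328847 -0.0416247   0.04      ]
 [ 0.60187677  0.02695288  0.04      ]
 [ 0.61061943 -0.02588738  0.04      ]] [[ 0.59156904  0.08947489  0.03      ]
 [ 0.61548128 -0.05669675  0.03      ]]
[[ 0.52298596  0.01481016  0.18967421]
 [ 0.53088925 -0.0332043   0.18967421]]
```

{"method": "move_arm", "body": {"series": [0.0269, 0.0011, 0, 0, 0.0269, 0.0011, 0, 0, 0.0269, 0.0012, 0, 0, 0, 0, 0.03, 0, 0, 0, 0.03, 0, 0, 0, 0.03, 0, 0, 0, 0.025, 0, 0, 0, 0.015, 0, 0, 0, 0.006, 0, 0, 0, 0.0025, 0, 0, 0, 0, 0, 0, 0, 0, 0, 0, 0, 0, 0]}}

```text
time: 5.78
position: [0.6046, 0.0, 0.0655]
ee_rot: [0.0, 0.997, 0.082, 0.001]
contact_force: [0.5, -0.5, -1.1]
finger_gap: 0.0485
finger_force: 31.4
```

{"method": "move_arm", "body": {"series": [0, 0, 0, 0, 0, 0, 0, 0, 0, 0, 0, 0, 0, 0, 0, 0, 0, 0, 0, 0, 0, 0, 0, 0, 0, 0, -0.02, 0, 0, 0, -0.03, 0, 0, 0, -0.04, 0, -0.025, 0, -0.04, 0, -0.03, 0, -0.02, 0, -0.03, 0, 0, 0, 0, 0, 0, 0, 0, 0, 0, 0, 0, 0, 0, 0], "gripper": 0}}

```text
time: 7.03
position: [0.5233, -0.013, 0.2103]
ee_rot: [0.0, 0.997, 0.083, 0.001]
contact_force: [0.2, -0.2, -0.3]
finger_gap: 0.0854
finger_force: 0.0
```

```bash
cat > stack.py <<'E'
from h import *
import sys
c,im=shot('wrist',sys.argv[1]); zt=float(sys.argv[2]); i=im.astype(int); r,g,b=i[:,:,0],i[:,:,1],i[:,:,2]
w=proj(c,[.6048,.0006,zt])[0].astype(int); print('expect',w); tool((.6048,.0006,.1))
ok=np.zeros(r.shape,bool); ok[max(0,w[1]-75):w[1]+75,w[0]-75:w[0]+75]=1
m=(b>r+40)&(b>80)&ok if sys.argv[3]=='w' else (r>120)&(r>b+70)&ok
print(circ(c,m,zt))
a=(r>150)&(r>g+60)&(b<60)
if sys.argv[3]=='w': print('amber',circ(c,a,.014))
g8=cv2.cvtColor(im,cv2.COLOR_RGB2GRAY)
E
python3 stack.py w3 .054 w
```

```text
expect [320 121]
pos [ 0.5237 -0.013   0.21  ] yaw 0.1658 shift [ 8.220e-02 -1.000e-04  1.101e-01] tilt [ 8.e-04 -1.e-04 -1.e+00] t 7.0833
[(0.6061, 0.0006, 0.0251, 200)]
amber [(0.4312, -0.2286, 0.0206, 104)]
```

View pics/w3.png

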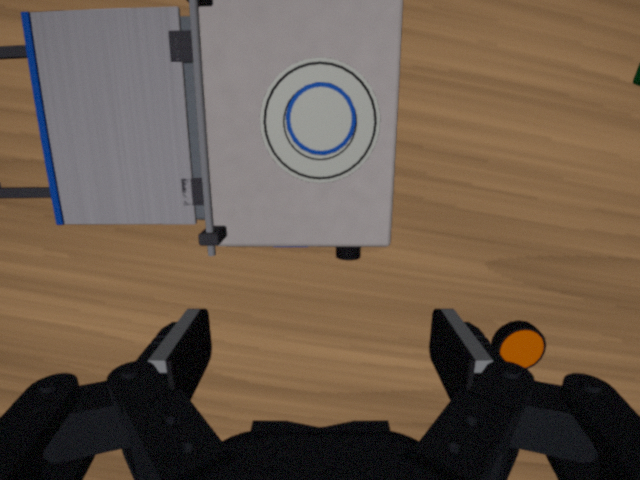

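The white disc sits inside the ring (320,120), measured 1.3 mm off centre; amber lies at (519,347).

{"method": "move_arm", "body": {"series": [-0.0211, 0.033, 0.01, 0, -0.0211, 0.033, 0.01, 0, -0.0211, 0.033, 0.01, 0, -0.0211, 0.033, 0.01, 0, -0.0211, 0.033, 0.01, 0, -0.0211, 0.033, 0.01, 0, 0, 0, 0, 0, 0, 0, 0, 0, 0, 0, 0, 0]}}

```text
time: 7.83
position: [0.4312, -0.2293, 0.1497]
ee_rot: [-0.0, 0.997, 0.082, -0.0]
contact_force: [0.3, 1.3, -0.1]
finger_gap: 0.0853
finger_force: 0.0
```

Run:
```python
from h import *
c,im=shot('wrist','w4'); i=im.astype(int); r,g,b=i[:,:,0],i[:,:,1],i[:,:,2]
o=circ(c,(r>120)&(r>g+60)&(b<60),.014); print(o); tool((o[0][0],o[0][1],.025))
```

```text
[(0.4313, -0.2279, 0.0217, 168)]
pos [ 0.4315 -0.2287  0.1499] yaw 0.1666 shift [-0.     -0.0008  0.1249] tilt [-1.e-04  5.e-04 -1.e+00] t 7.8833
```

{"method": "move_arm", "body": {"series": [0, -0.001, 0.03, 0, 0, 0, 0.03, 0, 0, 0, 0.03, 0, 0, 0, 0.02, 0, 0, 0, 0.01, 0, 0, 0, 0.005, 0, 0, 0, 0, 0, 0, 0, 0, 0]}}

```text
time: 8.55
position: [0.4316, -0.2282, 0.0261]
ee_rot: [0.001, 0.997, 0.083, 0.001]
contact_force: [-0.4, -0.0, 0.1]
finger_gap: 0.0854
finger_force: 0.0
```

{"method": "move_arm", "body": {"series": [0, 0, 0, 0, 0, 0, 0, 0, 0, 0, 0, 0, 0, 0, 0, 0, 0, 0, 0, 0, 0, 0, 0, 0, 0, 0, 0, 0, 0, 0, 0, 0], "gripper": 1}}

```text
time: 9.22
position: [0.4312, -0.2288, 0.0265]
ee_rot: [0.001, 0.997, 0.083, 0.001]
contact_force: [-0.6, 1.6, 7.6]
finger_gap: 0.0482
finger_force: 29.8
```

{"method": "move_arm", "body": {"series": [0, 0, -0.01, 0, 0, 0, -0.03, 0, 0, 0, -0.04, 0, 0, 0, -0.04, 0, 0, 0, -0.04, 0, 0, 0, -0.02, 0, 0.0211, -0.033, 0, 0, 0.0211, -0.033, 0, 0, 0.0211, -0.033, 0, 0, 0.0211, -0.033, 0, 0, 0.0211, -0.033, 0, 0, 0.0211, -0.033, 0, 0, 0, 0, 0, 0, 0, 0, 0, 0, 0, 0, 0, 0]}}

```text
time: 10.47
position: [0.5224, -0.012, 0.2055]
ee_rot: [0.0, 0.997, 0.083, -0.0]
contact_force: [0.4, 0.7, -1.0]
finger_gap: 0.048
finger_force: 31.4
```

```bash
python3 stack.py w5 .054 w
python3 - <<'E'
from h import *
c=cam('wrist'); i=cv2.imread('pics/w5.png').astype(int); r,g,b=i[:,:,2],i[:,:,1],i[:,:,0]; s=arm.read_state()['position']
for o in circ(c,(r>120)&(r>g+60)&(b<60),s[2]-.013): print(o); tool((o[0],o[1],.079))
E
```

```text
expect [321 119]
pos [ 0.5223 -0.0127  0.2054] yaw 0.165 shift [0.0836 0.0004 0.1054] tilt [-2.e-04 -5.e-04 -1.e+00] t 10.5167
[(0.6062, 0.0006, 0.0252, 204)]
amber [(0.4258, -0.0283, 0.0503, 286)]
(0.5221, -0.0125, 0.0219, 290)
pos [ 0.5223 -0.0127  0.2054] yaw 0.165 shift [-1.000e-04 -3.000e-04  1.264e-01] tilt [-2.e-04 -5.e-04 -1.e+00] t 10.5167
```

{"method": "move_arm", "body": {"series": [0.028, 0.0003, 0, 0, 0.028, 0.0003, 0, 0, 0.028, 0.0003, 0, 0, 0, 0, 0.03, 0, 0, 0, 0.03, 0, 0, 0, 0.03, 0, 0, 0, 0.02, 0, 0, 0, 0.01, 0, 0, 0, 0.0045, 0, 0, 0, 0, 0, 0, 0, 0, 0, 0, 0, 0, 0]}}

```text
time: 11.52
position: [0.6065, -0.0001, 0.0818]
ee_rot: [0.0, 0.997, 0.082, 0.001]
contact_force: [0.2, 0.5, -0.5]
finger_gap: 0.0481
finger_force: 31.4
```

{"method": "move_arm", "body": {"series": [0, 0, 0, 0, 0, 0, 0, 0, 0, 0, 0, 0, 0, 0, 0, 0, 0, 0, 0, 0, 0, 0, 0, 0, 0, 0, -0.02, 0, 0, 0, -0.03, 0, 0, 0, -0.04, 0, -0.025, 0, -0.035, 0, -0.03, 0, 0, 0, -0.03, 0, 0, 0, 0, 0, 0, 0, 0, 0, 0, 0, 0, 0, 0, 0], "gripper": 0}}

```text
time: 12.77
position: [0.5233, -0.013, 0.2049]
ee_rot: [0.0, 0.997, 0.083, 0.001]
contact_force: [0.6, 0.5, 1.0]
finger_gap: 0.0854
finger_force: 0.0
```

```bash
python3 stack.py w6 .068 a
python3 - <<'E'
from h import *
c=cam('wrist'); w=proj(c,[.605,0,.06])[0].astype(int); im=cv2.imread('pics/w6.png')
cv2.imwrite('pics/w6c.png',cv2.resize(im[:w[1]+80,w[0]-150:w[0]+100],(0,0),fx=2,fy=2))
import numpy as np
# pointer from the two fixed views: hinge-plane, x=.102 along stand x
st=np.array([.605,.0006,.04]); yw=.165; X=np.array([np.cos(yw),np.sin(yw),0]);Y=np.array([-np.sin(yw),np.cos(yw),0])
P0=st+.085*Y+[0,0,.01]+.102*X
for n,(tip,base) in dict(scene=((389,209),(371,246)),side=((362,176),(368,215))).items():
    c=cam(n); print(n,'hinge proj',proj(c,P0), 'angles')
    for a in np.arange(.5,1.05,.1): print(round(a,1),proj(c,P0+.11*(np.cos(a)*Y+np.sin(a)*np.array([0,0,1]))).round(1))
    d=rays(c,[tip])[0]; t=((P0-c[3])@X)/(d@X); Q=c[3]+t*d-P0; print('tip angle',np.arctan2(Q[2],Q@Y),np.linalg.norm(Q))
E
```

```text
expect [320 120]
pos [ 0.5237 -0.013   0.2047] yaw 0.1658 shift [ 8.210e-02 -1.000e-04  1.048e-01] tilt [ 1.3e-03 -3.0e-04 -1.0e+00] t 12.8167
[(0.6069, 0.0003, 0.0216, 188)]
scene hinge proj [[371.33035311 245.73962458]] angles
0.5 [[394.7 215. ]]
0.6 [[393.7 212.8]]
0.7 [[392.4 210.9]]
0.8 [[390.9 209.3]]
0.9 [[389.2 208. ]]
1.0 [[387.3 207.1]]
tip angle 0.8903089252267521 0.10746219293076432
side hinge proj [[367.66517682 216.4696157 ]] angles
0.5 [[357.6 181.8]]
0.6 [[358.5 179.6]]
0.7 [[359.4 177.7]]
0.8 [[360.5 176.2]]
0.9 [[361.6 175.1]]
1.0 [[362.8 174.4]]
tip angle 0.9198913342616185 0.10713697274585389
```

View pics/w6c.png

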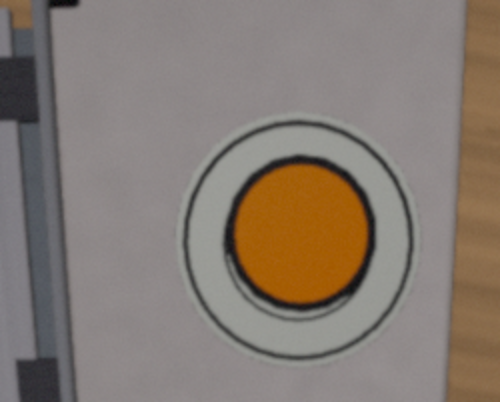

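The amber disc covers the white squarely, only a sliver of ring below it; measured 0.8 mm apart. Next: above the grip bar to see bar and pointer.

{"method": "move_arm", "body": {"series": [0.0104, -0.0319, -0.002, 0, 0.0104, -0.0319, -0.002, 0, 0.0104, -0.0319, -0.002, 0, 0.0104, -0.0319, -0.002, 0, 0.0104, -0.0319, -0.002, 0, 0.0104, -0.0319, -0.002, 0, 0.0104, -0.0319, -0.002, 0, 0.0104, -0.0319, -0.002, 0, 0, 0, 0, 0, 0, 0, 0, 0, 0, 0, 0, 0]}}

```text
time: 13.73
position: [0.5685, 0.2183, 0.2203]
ee_rot: [-0.013, 0.994, 0.111, -0.002]
contact_force: [-0.4, -0.6, -0.8]
finger_gap: 0.0853
finger_force: 0.0
```

Run:
```python
from h import *
c,im=shot('wrist','w7'); tool((.563,.252,.05)); print('bar proj',proj(c,[.563,.252,.056]),'tip',proj(c,[.692-.165*.068,.101+.986*.068,.136]))
```

```text
pos [0.5683 0.2179 0.2206] yaw 0.2228 shift [ 0.0026 -0.0299  0.1714] tilt [-0.0072  0.0259 -0.9996] t 13.7833
bar proj [[282.30691661 228.6596692 ]] tip [[469.9651329   84.54792414]]
```

View pics/w7.png

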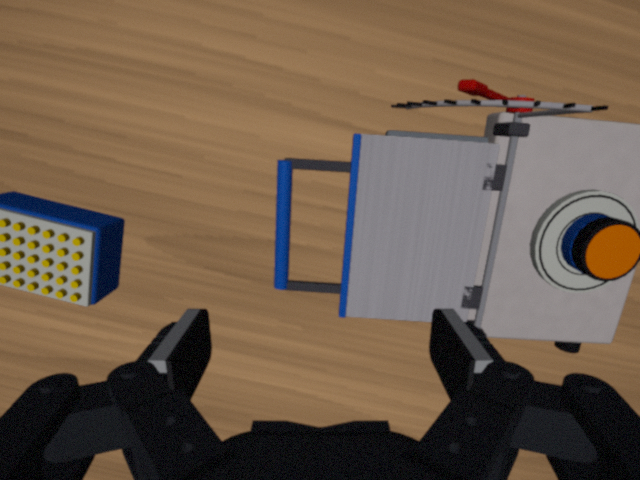

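The bar is at (283,225), the pointer runs from (520,103) to its tip at (461,84); tip box is to the left. The arm fell short and tilted slightly — check the joints.

Run:
```python
from h import *
s=arm.read_state(); print(np.round(s['qpos'],3),np.round(s['qvel'],3)); c=cam('wrist'); im=cv2.imread('pics/w7.png').astype(int)
b,g,r=im[:,:,0],im[:,:,1],im[:,:,2]
m=(b>r+50)&(b>90); m[:150]=0;m[295:]=0;m[:,:268]=0;m[:,300:]=0
yy,xx=np.nonzero(m); p=plane(c,[(xx.mean(),yy.mean())],.056)[0]; l=np.polyfit(yy,xx,1); q=plane(c,[(np.polyval(l,v),v) for v in(165,285)],.056); d=q[0]-q[1]
yw=np.arctan2(d[1],d[0]); print('bar',p,'yaw',yw,np.linalg.norm(d)); tool(p)
m=(r>120)&(g<60)&(b<60); m[:,500:]=0; yy,xx=np.nonzero(m); k=xx<xx.min()+4; px=np.array([xx[k].mean()-2,yy[k].mean()]); print('tip px',px)
for yaw in(.15,.165,yw):
  X=np.array([np.cos(yaw),np.sin(yaw),0]);Y=np.array([-np.sin(yaw),np.cos(yaw),0])
  P0=np.array([.605,.0006,.05])+.085*Y+.102*X
  a=np.arange(.4,1.1,.005); e=[np.linalg.norm(proj(c,P0+.11*(np.cos(t)*Y+np.sin(t)*np.array([0,0,1])))[0]-px) for t in a]
  print(yaw,a[np.argmin(e)],min(e))
```

```text
[0.222 0.388 0.073 1.257 0.027 3.141] [-0.01  -0.014 -0.01  -0.001  0.004 -0.001]
bar [0.56694965 0.252469   0.056     ] yaw 0.16234804794691363 0.09706762310419084
pos [0.5683 0.2179 0.2206] yaw 0.2228 shift [ 0.0065 -0.0296  0.1654] tilt [-0.0072  0.0259 -0.9996] t 13.7833
tip px [459.60714286  83.25      ]
0.15 0.8450000000000004 3.166431555615574
0.165 0.8600000000000004 1.3957151256450793
0.16234804794691363 0.8600000000000004 0.7146113268957215
```

{"method": "move_arm", "body": {"series": [0, 0, 0, -0.12, 0, 0, 0, -0.12, 0, 0, 0, -0.12, 0, 0, 0, -0.12, 0, 0, 0, -0.12, 0, 0, 0, -0.12, 0, 0, 0, -0.12, 0, 0, 0, -0.12, 0, 0, 0, -0.12, 0, 0, 0, -0.12, 0, 0, 0, -0.12, 0, 0, 0, -0.12, 0, 0, 0, -0.12, 0, 0, 0, -0.12, 0, 0, 0, -0.12, 0, 0, 0, -0.12, 0, 0, 0, -0.12, 0, 0, 0, -0.12, 0, 0, 0, -0.12, 0, 0, 0, -0.12]}}

```text
time: 15.45
position: [0.5682, 0.2171, 0.2212]
ee_rot: [-0.006, 0.254, 0.967, 0.012]
contact_force: [0.1, -0.6, 0.6]
finger_gap: 0.0856
finger_force: 0.0
```

{"method": "move_arm", "body": {"series": [0, 0, 0, -0.1135, 0, 0, 0, -0.1135, 0, 0, 0, -0.1135, 0, 0, 0, -0.1135, 0, 0, 0, -0.1135, 0, 0, 0, -0.1135, 0, 0, 0, 0, 0, 0, 0, 0, 0, 0, 0, 0]}}

```text
time: 16.2
position: [0.5683, 0.2177, 0.2212]
ee_rot: [-0.002, -0.079, 0.997, 0.013]
contact_force: [-1.1, -0.5, -0.4]
finger_gap: 0.0853
finger_force: 0.0
```

Run:
```python
from h import *
tool((.566,.252,.045)); print(np.round(arm.read_state()['qpos'],3))
```

```text
pos [0.5683 0.2177 0.2212] yaw -2.9825 shift [-0.0035  0.0294  0.1771] tilt [-0.0063  0.0265 -0.9996] t 16.2
[0.221 0.387 0.073 1.257 0.027 0.062]
```

{"method": "move_arm", "body": {"series": [-0.0035, 0.0294, 0, 0, 0, 0, 0.04, 0, 0, 0, 0.02, 0, 0, 0, 0, 0, 0, 0, 0, 0, 0, 0, 0, 0], "gripper": 0.5, "newtons": 40}}

```text
time: 16.7
position: [0.5673, 0.2494, 0.1633]
ee_rot: [-0.001, -0.081, 0.997, 0.014]
contact_force: [-0.9, 0.2, -0.2]
finger_gap: 0.0423
finger_force: 0.0
```

Run:
```python
from h import *
c,im=shot('wrist','w8'); tool((.566,.252,.053))
i=im.astype(int); r,g,b=i[:,:,0],i[:,:,1],i[:,:,2]; m=((b>r+50)&(b>90)).astype(np.uint8)
for k in cv2.findContours(m,cv2.RETR_EXTERNAL,cv2.CHAIN_APPROX_NONE)[0]:
    if len(k)>60: x,y,w,h=cv2.boundingRect(k); print((x,y,w,h),plane(c,[(x+w/2,y+h/2)],.055),'top/bot',plane(c,[(x+w/2,y),(x+w/2,y+h)],.055)[:,:2].tolist())
```

```text
pos [0.5677 0.2495 0.1639] yaw -2.9799 shift [ 0.0014 -0.0003  0.1109] tilt [-0.0036  0.0272 -0.9996] t 16.75
(313, 163, 17, 158) [[0.56057735 0.25245626 0.055     ]] top/bot [[0.5120189078881131, 0.2444793919971477], [0.6155188087219726, 0.26148609423225416]]
(226, 125, 21, 184) [[0.55276035 0.19770339 0.055     ]] top/bot [[0.498293323653029, 0.19205362567215245], [0.6152083173730426, 0.2038500194610063]]
(551, 110, 61, 122) [[0.48959246 0.40661692 0.055     ]] top/bot [[0.4547160632170223, 0.3941476315442839], [0.5274485007523052, 0.4206989298928203]]
```

View pics/w8.png

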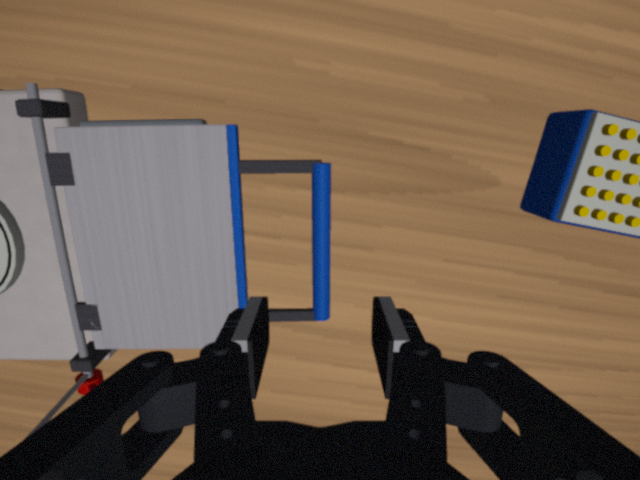

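The bar runs (321,165)–(322,320), with the parted fingers straddling it and the window clear at left; bar centre measured (0.564, 0.253).

{"method": "move_arm", "body": {"series": [0.003, 0.0007, 0.03, 0, 0, 0, 0.03, 0, 0, 0, 0.03, 0, 0, 0, 0.015, 0, 0, 0, 0.006, 0, 0, 0, 0, 0, 0, 0, 0, 0]}}

```text
time: 17.33
position: [0.5642, 0.2528, 0.0528]
ee_rot: [-0.001, -0.081, 0.997, 0.014]
contact_force: [-0.1, -0.3, 0.9]
finger_gap: 0.0428
finger_force: 0.0
```

{"method": "move_arm", "body": {"series": [0, 0, 0, 0, 0, 0, 0, 0, 0, 0, 0, 0, 0, 0, 0, 0, 0, 0, 0, 0, 0, 0, 0, 0, 0, 0, 0, 0, 0, 0, 0, 0], "gripper": 1, "newtons": 30}}

```text
time: 18.0
position: [0.5642, 0.2525, 0.0529]
ee_rot: [-0.0, -0.081, 0.997, 0.013]
contact_force: [-0.0, -2.1, 6.6]
finger_gap: 0.0109
finger_force: 29.3
```

Run:
```python
from h import *
s=arm.read_state(); tool((.564,.253,.05)); Rt=q2R(s['ee_rot']); G=np.array(s['position'])+.003*Rt[:,2]
yw=.163; Y=np.array([-np.sin(yw),np.cos(yw),0]);Z=np.array([0,0,1.])
H=G-.17*Y
H[2]=.05; print('grasp',G)
n=24
a=np.linspace(0,.87,n+1); P=[.17*(np.cos(t)*Y+np.sin(t)*Z) for t in a]
D=np.diff(P,axis=0)@Rt
print(np.round(D,4).tolist())
```

```text
pos [0.5642 0.2525 0.0529] yaw -2.9791 shift [0.0001 0.0004 0.0029] tilt [-0.003   0.0266 -0.9996] t 18.0
grasp [0.56415959 0.25261765 0.04986114]
[[-0.0, 0.0001, -0.0062], [-0.0, -0.0002, -0.0062], [-0.0, -0.0004, -0.0061], [-0.0, -0.0006, -0.0061], [-0.0, -0.0008, -0.0061], [-0.0, -0.0011, -0.0061], [-0.0, -0.0013, -0.006], [-0.0, -0.0015, -0.006], [-0.0, -0.0017, -0.0059], [-0.0, -0.0019, -0.0059], [-0.0, -0.0021, -0.0058], [-0.0, -0.0023, -0.0057], [-0.0, -0.0025, -0.0056], [-0.0, -0.0028, -0.0055], [-0.0, -0.0029, -0.0054], [-0.0, -0.0031, -0.0053], [-0.0, -0.0033, -0.0052], [-0.0, -0.0035, -0.0051], [-0.0, -0.0037, -0.0049], [-0.0, -0.0039, -0.0048], [-0.0, -0.004, -0.0046], [-0.0, -0.0042, -0.0045], [-0.0, -0.0044, -0.0043], [-0.0, -0.0045, -0.0042]]
```

{"method": "move_arm", "body": {"series": [0, 0.0001, -0.0062, 0, 0, -0.0002, -0.0062, 0, 0, -0.0004, -0.0061, 0, 0, -0.0006, -0.0061, 0, 0, -0.0008, -0.0061, 0, 0, -0.0011, -0.0061, 0, 0, -0.0013, -0.006, 0, 0, -0.0015, -0.006, 0, 0, -0.0017, -0.0059, 0, 0, -0.0019, -0.0059, 0, 0, -0.0021, -0.0058, 0, 0, -0.0023, -0.0057, 0]}}

```text
time: 19.0
position: [0.5664, 0.2381, 0.1238]
ee_rot: [-0.001, -0.082, 0.997, 0.015]
contact_force: [4.2, 1.9, -2.9]
finger_gap: 0.0107
finger_force: 29.1
```

{"method": "move_arm", "body": {"series": [0, -0.0025, -0.0056, 0, 0, -0.0028, -0.0055, 0, 0, -0.0029, -0.0054, 0, 0, -0.0031, -0.0053, 0, 0, -0.0033, -0.0052, 0, 0, -0.0035, -0.0051, 0, 0, -0.0037, -0.0049, 0, 0, -0.0039, -0.0048, 0, 0, -0.004, -0.0046, 0, 0, -0.0042, -0.0045, 0, 0, -0.0044, -0.0043, 0, 0, -0.0045, -0.0042, 0, 0, 0, 0, 0, 0, 0, 0, 0, 0, 0, 0, 0, 0, 0, 0, 0, 0, 0, 0, 0]}}

```text
time: 20.42
position: [0.5733, 0.1968, 0.1838]
ee_rot: [-0.0, -0.083, 0.996, 0.017]
contact_force: [-0.4, 9.9, 6.7]
finger_gap: 0.0109
finger_force: 29.5
```

Run:
```python
from h import *
s=arm.read_state(); Rt=q2R(s['ee_rot']); G=s['position']+.003*Rt[:,2]; yw=.163; Y=np.array([-np.sin(yw),np.cos(yw),0])
H=np.array([.564,.2526,.05])-.17*Y; d=G-H; print(d@Y,d[2],np.arctan2(d[2],d@Y),np.linalg.norm(d)); print(s['contact_force'],s['qpos'])
ims=[]
for n,(x,y) in dict(side=(325,200),scene=(345,225)).items():
    c,im=shot(n,n+'1'); ims.append(cv2.resize(im[y-60:y+60,x-65:x+65,::-1],(390,360),interpolation=cv2.INTER_CUBIC))
cv2.imwrite('pics/fin.png',np.hstack(ims))
```

```text
0.11350683599361859 0.13079994310768117 0.8560646906435669 0.17318323923331141
[-0.38081597  9.92169648  6.68757867] [ 0.18256338  0.3952358  -0.00760929  1.16482972  0.03387349  0.01727738]
```

View pics/fin.png

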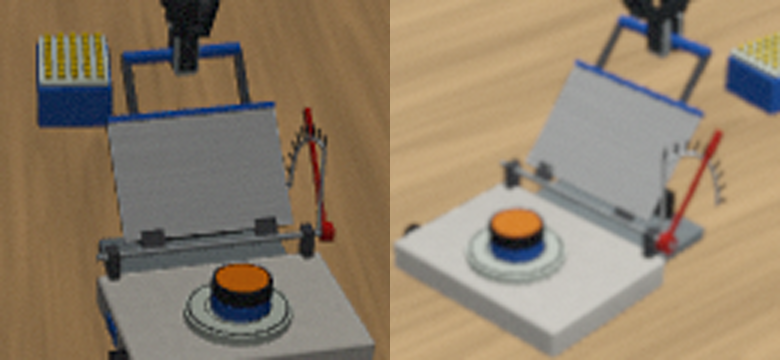

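Run:
```python
from h import *
A,B=cam('scene'),cam('side'); yw=.163; Y=np.array([-np.sin(yw),np.cos(yw),0]);X=np.array([np.cos(yw),np.sin(yw),0])
H=np.array([.605,.0006,.05])+.085*Y
# automatic: red principal axis, blue panel-edge/bar midpoints
for nm,a,b in(('barL',(356.7,171.7),(301.3,159.3)),('barR',(386,181.7),(340.3,156)),('edgeL',(341.7,186),(296,179.7)),('edgeR',(384,203),(351.7,174.7)),('tip',(389.3,209.7),(362.3,176.7)),('base',(372,245.7),(369,217))):
    P=tri(A,a,B,b)-H; print(nm,'x %.3f y %.3f z %.3f ang %.3f r %.3f'%(P@X,P@Y,P[2],np.arctan2(P[2],P@Y),np.hypot(P[2],P@Y)))
for n,c in(('scene',A),('side',B)):
  im=cv2.imread(f'pics/{n}1.png').astype(int); b,g,r=im[:,:,0],im[:,:,1],im[:,:,2]
  m=(r>110)&(g<70)&(b<70); x0,y0=((379,230) if n=='scene' else (365,197)); yy,xx=np.nonzero(m); k=(abs(xx-x0)<20)&(abs(yy-y0)<30); p=np.c_[xx[k],yy[k]].astype(float)
  # exclude knob end: best-fit angle from pixels' rays on pointer plane x=.102, radius 30..105 mm
  d=rays(c,p); P0=H+.102*X; t=((P0-c[3])@X)/(d@X); Q=c[3]+t[:,None]*d-P0; rr=np.hypot(Q[:,2],Q@Y); s=(rr>.03)&(rr<.115); print(n,s.sum(),'ptr',np.median(np.arctan2(Q[s,2],Q[s]@Y)),rr.max())
```

```text
barL x -0.050 y 0.113 z 0.126 ang 0.837 r 0.169
barR x 0.054 y 0.112 z 0.128 ang 0.854 r 0.170
edgeL x -0.073 y 0.076 z 0.088 ang 0.856 r 0.116
edgeR x 0.077 y 0.078 z 0.087 ang 0.842 r 0.116
tip x 0.103 y 0.067 z 0.082 ang 0.886 r 0.106
base x 0.105 y -0.001 z 0.000 ang 2.802 r 0.001
scene 33 ptr 0.8810325334430806 0.10755018128988827
side 13 ptr 0.9695976739030072 0.10742705500750087
```

{"method": "move_arm", "body": {"series": [0, -0.0021, -0.0016, 0, 0, -0.0021, -0.0016, 0, 0, 0, 0, 0, 0, 0, 0, 0, 0, 0, 0, 0, 0, 0, 0, 0, 0, 0, 0, 0, 0, 0, 0, 0]}}

```text
time: 21.18
position: [0.5739, 0.193, 0.1872]
ee_rot: [0.0, -0.083, 0.996, 0.017]
contact_force: [-0.4, 10.5, 8.7]
finger_gap: 0.0111
finger_force: 29.6
```

Run:
```python
from h import *
s=arm.read_state(); Rt=q2R(s['ee_rot']); G=s['position']+.003*Rt[:,2]; yw=.163; Y=np.array([-np.sin(yw),np.cos(yw),0])
for H in(np.array([.564,.2526,.05])-.17*Y,np.array([.605,.0006,.05])+.085*Y): d=G-H; print(np.arctan2(d[2],d@Y),np.hypot(d[2],d@Y))
print(s['contact_force'],s['finger_force'],np.abs(s['qvel']).max()); print(arm.close_job())
```

```text
0.8857368322641892 0.17334949691339901
0.8843395036440762 0.17354780698163727
[-0.36578874 10.54496121  8.6704926 ] 29.62121307849884 0.002166197878053355
the job is handed in; nothing more can be done
None
```

The job is handed in at about 21 s: the white disc is on the ring, the amber disc sits on it about 1 mm off, and the gripper is still holding the reflector at about 0.88 rad against my pointer estimate of about 0.885 (single readings ran 0.86–0.97); no verdict came back.

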